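Refit the oil filler plug of the airbrush compressor

TASK

Refit the red oil filler plug on the small blue compressor: pick it up, set it upright in the filler mouth with its wing in line with the two white marks on the rim, so that its lugs rest on top of the thread. Without forcing it, turn it backward (anticlockwise from above) until you feel it drop into the thread start, then screw it forward (clockwise) until its flange is fully home on the rim, and let go. Leave the things round about where they are.

Things in the scene. Friction and masses are not known exactly. Their poses are not given: they have to be found in the camera images.
- plug_grip (a point): Red filler plug, loose, standing on its nose, about 0.12 kg. Point on its axis, 58 mm above the nose's underside, 13 mm below its top. z: up the axis; x: along the wing. The wing (the grip) is 48 mm long (x), 16 mm thick (y), and runs from 36 to 71 mm above the nose's underside. A half turn about z changes nothing.
- plug_seat (a point): Same plug, same axes: centre of the underside of its flange, 28 mm below plug_grip. Flange: red, 58 mm in diameter, 6 mm thick (the wing stands on it). The grey shank below is 29.6 mm in diameter, 30 mm long, its nose tapered to 24 mm over the last 5 mm.
- plug_lugs (a point): Same plug, same axes: centre of its two thread lugs, on the axis 15 mm below plug_seat. The lugs are round pins 6 mm thick that stick out along +x and -x, under the ends of the wing, to 20.5 mm from the axis.
- mouth (a point): Blue compressor (fixed, about 150 x 130 mm, nothing on it higher than this rim at 95 mm): centre of the flat rim of its round filler boss, 76 mm outside, bore 44 mm wide, 40 mm deep. z: up, axis of the bore; x: line through the two white marks on the rim.
- thread_top (a point): Fixed, on the bore's axis 4 mm below the rim. A steel two-start thread in the bore leaves a 33 mm hole for the shank; its turn relative to the marks is unknown. With the wing on the marks' line (within 10 degrees) the lugs rest on the thread, flange 13 to 15 mm above the rim. Turning forward from there only jams the lugs on a tooth.
- thread_start (a point): Fixed, on the axis 14 mm below the rim: floor of the start slots. Turned backward (anticlockwise from above), the lugs climb gently (2 mm at most) and after 0.4 to 1.65 rad reach a slot (0.3 rad of free play, closed by a wall behind): the plug drops about 10 mm, if its weight or hand lets it, till the flange is 4 mm above the rim.
- thread_end (a point): Fixed, on the axis 18 mm below the rim: where the lugs' undersides end. Turned forward (clockwise from above) from the slot, the thread takes the plug down 4 mm evenly over the last 1.2 rad of 1.3 to 1.7 rad of turning, to a firm stop, flange on the rim. Nothing is sprung; about 1 mm axial play. Hand-tight (0.2 to 0.5 N m) is enough; over 0.9 N m is forcing it.
- solder_reel: Bystander: reel of solder, 86 x 62 x 35 mm; origin under its centre.
- carton: Bystander: blue carton, 61 x 99 x 53 mm; origin under its centre.
- parts_tray: Bystander: blue parts tray, 66 x 110 x 22 mm; origin under its centre.
- plug: The same plug as a whole (see plug_grip); origin: centre of its nose's underside.
- compressor: The compressor as a whole (see mouth), fixed; origin on the bench straight below mouth.
- pliers: Bystander: yellow-handled pliers lying on the bench, 50 x 102 x 11 mm; origin under their centre.
Mind the look-alikes: they are no part of the job. What is shaped like the plug but purple or yellow is not meant.

How it is judged:
By the outcome, as a careful person would: the job done as asked, in the order asked, and still so for the second after the job is handed in, with the robot touching nothing.
It also fails if it takes over 67 s, if anything falls off the work surface, if the arm or the gripper's body presses on something with over 40 N, if the wrist force passes 120 N, or if a joint passes its speed limit or range.

ROBOT

A 7-joint arm with a two-finger parallel gripper is mounted at the origin on a cart in front of the work surface, level with it; the furniture and walls round the work are solid. World frame = base frame: x ahead of the robot, y to its left, z up, the work surface at z = 0. Lengths are in mm, angles in rad, forces in N, time in s.
With the tool pointing down it reaches from about 400 to 900 mm from the base axis. Payload 5.6 kg.
Tool frame: the origin (TCP) lies midway between the tips of the shut fingers; the grasp point (between the pads) lies 19 mm behind it; z points along the fingers, y is the line along which they close (so a half turn about z gives the same grasp; the last joint's range is limited). The gripper opens to 92 mm and grips with 3 to 60 N. Pads are 20 mm wide; open, the fingers measure 128 mm over their backs; the gripper's body (75 mm by 189 mm) begins 69 mm behind the grasp point.
Start: joints at [1.227, 0.468, -0.012, 1.603, 0.006, 1.071, -0.056], TCP at [192.543, -620.835, 214.592] pointing down, gripper open.
Joint ranges: [-2.53, 2.53], [-0.31, 2.02], [-1.57, 1.55], [0.28, 2.44], [-1.29, 4.43], [0.15, 1.84], [-2.92, 2.92]. Speed limits (rad/s): [2.57, 2.57, 3.14, 3.14, 3.14, 3.14, 3.14].

INTERFACE

Orientations are given as a rotation vector (axis times angle).
In Python, from cell import robot, grip, kin, viewer gives the robot as it stands. Calls block until the motion is done:
- robot.movep(position, orientation): joint-space move of the TCP to a pose.
- robot.servo_line(position, feed=150, rotation=None): straight line of the TCP; rotation=None keeps the orientation; feed is the mean speed in mm/s.
- robot.goto_joints(angles): joint-space move.
- grip(opening, newtons=None): opening from 0.0 (shut) to 1.0 (fully open); newtons is the grip in N (None keeps the last); returns when the fingers have stopped.
- robot.hold(seconds).
- kin.ik(position, orientation): joint angles nearest the present ones, or None.
- robot.observe(): the state.
- viewer.read_camera(name): name is "side" or "top"; returns the picture (480x640x3 uint8, red, green, blue); there is no depth.
- viewer.camera_info(name): a dict with "camera_matrix" (3x3 intrinsics, pixels), "R" (3x3) and "t" (3): a world point X has camera coordinates R X + t. Camera axes: x right, y down, z forward; pixel columns grow to the right and rows downward; lengths in mm; the calibration is good to about 2 mm. A picture is of the moment at which its call begins. camera_info takes no time and is no camera call.
A pose or a line that the arm cannot do raises robot.IKError and nothing moves.
- robot.job_done(): hands the job in; it is judged then, once.
Trained networks look in the newest picture that a camera, given by its name, has taken for a name from the list of things; names that differ only in an ending like _2 or _b are one class to them, and where a whole thing is asked for, a point or a joint stands for the part that bears it (a point fixed in the world has none). Each returns a list of dicts, best first, with "confidence" (0 to 1); they miss things now and then, are a little off and sometimes report something else, mostly with a low value. They report only what shows in the picture. A call takes as long as a camera call. They do not tell look-alikes from the thing itself.
- viewer.silhouettes(name, camera): "mask" (480x640 bool, what is visible of it).
- viewer.pinpoint(name, camera): "at" ([x, y, z] in mm, in the coordinates of the camera as it stood for that picture, good to about 4 mm: a listed point, or the origin of a listed thing).
The state is a dict: "t": time; "joints": joint angles; "joint_velocities": joint speeds; "joint_torque": joint torques, N m; "tcp_pos": TCP position; "tcp_rot": TCP orientation; "contact_force": force on the tool from outside, world axes, zero at the start; "wrist_torque": the same for the moment, N m; "grip_width": opening from 0.0 (shut) to 1.0 (fully open); "grip_force": force on a finger pad.
Only numpy, scipy, OpenCV 4.12 (cv2) and the standard library are available. Lean on these libraries where they do the work, as an engineer would, in place of code of your own. Each camera call takes 0.05 s, during which the arm holds its last target. There are 200 camera calls.

## Working session

There is one attempt and no reset: what is moved stays moved. The work goes in short steps, each a Python script; the robot and the scene stay as the last script left them, time stands still between calls to the robot, and variables do not carry over. Pictures are saved under pics/ and viewed, at most 10 in all, crops included, and the job is handed in when it is done.

```bash
ls; mkdir -p pics; python3 - <<'E'
from cell import robot, grip, kin, viewer
import cv2, numpy as np
for c in("top","side"):
    im=viewer.read_camera(c); cv2.imwrite(f"pics/{c}0.png",im[:,:,::-1])
    I=viewer.camera_info(c); R=np.array(I["R"]);t=np.array(I["t"])
    print(c,np.round(I["camera_matrix"],1).tolist(),"pos",(-R.T@t).round(), R.round(3).tolist())
    for n in("plug_grip","plug","plug_seat","mouth","compressor","pliers","solder_reel","carton","parts_tray"):
        for d in viewer.pinpoint(n,c): print(n,round(d["confidence"],2),(R.T@(np.array(d["at"])-t)).round(1))
o=robot.observe();print(o)
E
```

```text
pics
top [[436.5, 0.0, 311.4], [0.0, 436.5, 238.3], [0.0, 0.0, 1.0]] pos [ 328.   20. 1056.] [[-0.002, -1.0, -0.006], [-0.981, 0.003, -0.195], [0.195, 0.005, -0.981]]
plug_grip 0.94 [421.  226.1  54.5]
plug_grip 0.8 [495.1 147.   59.4]
plug_grip 0.63 [566.5  73.8  58.4]
plug_grip 0.57 [430.7  30.6  62. ]
plug_grip 0.56 [373.3 147.7  56.4]
plug 0.95 [496.7 152.9   2.4]
plug 0.88 [432.5  29.6   2.2]
plug 0.84 [573.4  76.8  -1.6]
plug 0.74 [425.6 227.4   2.7]
plug 0.64 [378.2 153.5  -2.6]
plug 0.29 [ 479.2 -158.5   95.1]
plug 0.16 [ 5.897e+02 -3.382e+02 -5.000e-01]
plug_seat 0.96 [567.7  76.   30.3]
plug_seat 0.7 [378.2 150.   28.8]
plug_seat 0.69 [434.4  30.6  32.2]
plug_seat 0.63 [421.  235.3  28.6]
plug_seat 0.62 [495.2 153.4  29.4]
plug_seat 0.21 [ 479.3 -159.    76.4]
mouth 0.94 [ 479.4 -160.2   91.6]
compressor 0.69 [ 483.7 -155.6   -2.8]
compressor 0.32 [ 475.8 -159.7   90.9]
pliers 0.82 [ 514.2 -391.2   -2.8]
solder_reel 0.79 [ 588.2 -338.9   -1. ]
carton 0.71 [387.2 448.4   0.5]
carton 0.58 [491.6 145.6  52.6]
parts_tray 0.73 [ 701.2 -129.4   -1.7]
side [[548.8, 0.0, 314.9], [0
[... 989 characters left out ...]
9, -0.01158671,  1.60271781,  0.00600631,
        1.0714067 , -0.05632108]), 'joint_velocities': array([-7.74098596e-04,  1.27127505e-03,  9.47045500e-04,  5.42022066e-04,
       -2.14635157e-03, -3.18729672e-05, -5.74328824e-04]), 'joint_torque': array([ 1.87533378e-04, -5.20412493e+01, -1.25866910e-02, -2.44055057e+01,
       -5.66966354e-02,  1.13391434e-02, -2.56118327e-07]), 'tcp_pos': array([ 192.54072761, -620.82538737,  214.59705713]), 'tcp_rot': array([ 3.10611755e+00,  4.70575583e-01, -7.23550590e-05]), 'contact_force': array([-0.21980278, -1.19670093,  1.3877767 ]), 'wrist_torque': array([-0.0257897 , -0.07621745, -0.01380126]), 'grip_force': 0.0, 'grip_width': 1.0033820590532327}
```

```bash
python3 - <<'E'
import cv2, numpy as np
t=cv2.imread("pics/top0.png");s=cv2.imread("pics/side0.png")
from cell import viewer
for c,im in(("top",t),("side",s)):
    I=viewer.camera_info(c);K,R,T=[np.array(I[k]) for k in("camera_matrix","R","t")]
    for p in((421,227,58),(495,150,58),(568,74,58),(433,30,58),(376,150,58),(480,-160,95)):
        q=K@(R@np.array(p)+T);q=q[:2]/q[2];x,y=q.astype(int);print(c,p,x,y)
def crop(im,x,y,w,h,f): return cv2.resize(im[y:y+h,x:x+w],None,fx=f,fy=f,interpolation=cv2.INTER_CUBIC)
cv2.imwrite("pics/topc.png",crop(t,200,130,220,160,3.6))
cv2.imwrite("pics/sidec.png",crop(s,260,120,260,190,3))
E
```

```text
top (421, 227, 58) 223 283
top (495, 150, 58) 257 251
top (568, 74, 58) 290 221
top (433, 30, 58) 309 278
top (376, 150, 58) 256 303
top (480, -160, 95) 394 255
side (421, 227, 58) 260 209
side (495, 150, 58) 289 218
side (568, 74, 58) 318 227
side (433, 30, 58) 281 246
side (376, 150, 58) 253 226
side (480, -160, 95) 317 275
```

View pics/top0.png

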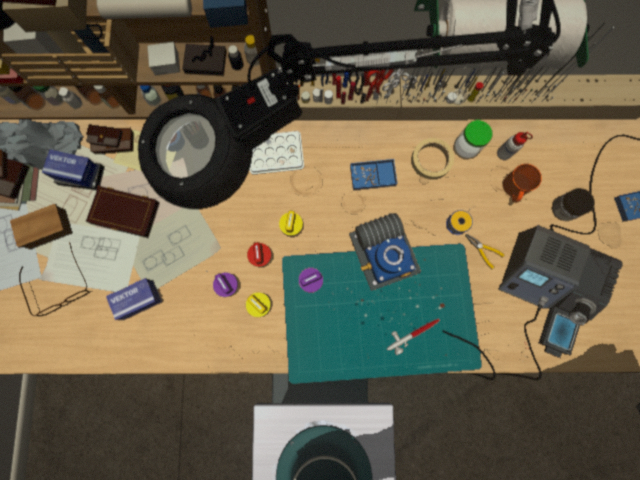

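View pics/side0.png

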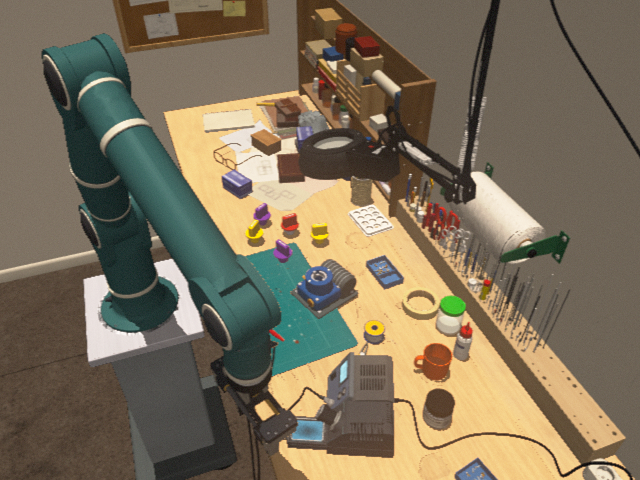

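```bash
python3 - <<'E'
import cv2, numpy as np
t=cv2.imread("pics/top0.png");s=cv2.imread("pics/side0.png")
def crop(im,x,y,w,h): return cv2.resize(im[y:y+h,x:x+w],(400,300),interpolation=cv2.INTER_CUBIC)
a=np.vstack([np.hstack([crop(t,239,239,40,30),crop(t,364,232,60,45)]),np.hstack([crop(s,269,204,40,30),crop(s,282,252,60,45)])])
cv2.imwrite("pics/c1.png",a)
E
```

```text
(no output)
```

View pics/c1.png

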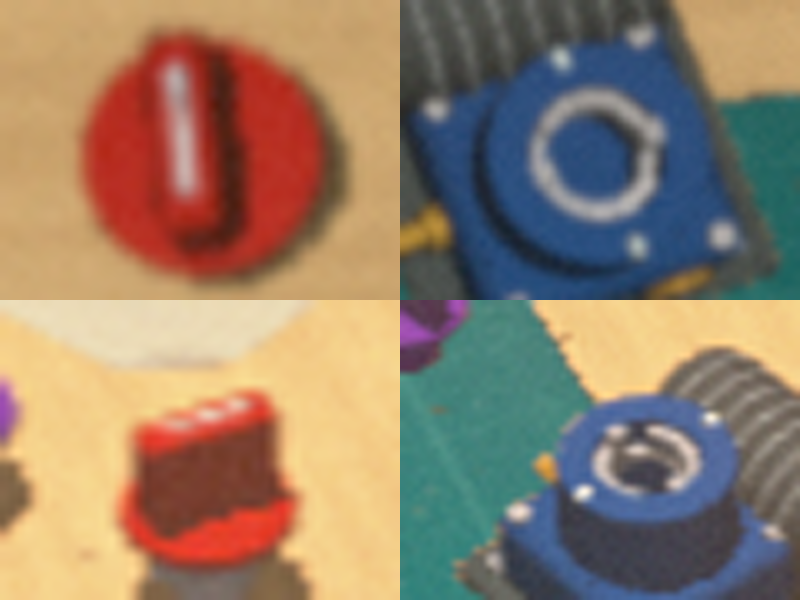

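```bash
cat > h.py <<'E'
from cell import robot, grip, kin, viewer
import cv2, numpy as np
from scipy.spatial.transform import Rotation as Ro
def proj(c,u,v,z):
    I=viewer.camera_info(c);K,R,T=[np.array(I[k]) for k in("camera_matrix","R","t")]
    d=R.T@np.linalg.solve(K,[u,v,1]);o=-R.T@T
    return o+d*(z-o[2])/d[2]
def rot(yaw):  # tool down, tool x axis at yaw, tool y at yaw-90deg
    return (Ro.from_euler('z',yaw)*Ro.from_euler('x',np.pi)).as_rotvec()
E
python3 - <<'E'
from h import *
def rep(n,c,z,a,b):
    A=proj(c,*a,z);B=proj(c,*b,z);d=B-A
    print(n,c,A.round(1),B.round(1),"mid",((A+B)/2).round(1),"len",np.linalg.norm(d).round(1),"ang",np.degrees(np.arctan2(d[1],d[0]))%180)
rep("marks","top",95,(388.3,241),(399.7,268.75));rep("marks","side",95,(309.45,280.8),(328.5,269.7))
rep("wing","top",71,(256.2,245.5),(257.7,258));rep("wing","side",71,(285.5,216.5),(294,214.2))
# red mask, flange top & wing fit
for c,(x,y,w,h) in(("top",(235,230,50,50)),("side",(265,195,50,50))):
    im=cv2.imread(f"pics/{c}0.png").astype(int)[y:y+h,x:x+w];b,g,r=im[...,0],im[...,1],im[...,2]
    m=(r>110)&(g<80)&(b<80);vv,uu=np.nonzero(m)
    print(c,m.sum(),"bbox",uu.min()+x,uu.max()+x,vv.min()+y,vv.max()+y)
    u0,u1,v0,v1=uu.min()+x,uu.max()+x,vv.min()+y,vv.max()+y
    if c=="top": print("flange ctr",proj(c,(u0+u1)/2,(v0+v1)/2,34).round(1),(proj(c,u0,v0,36)-proj(c,u1,v0,36)).round(1))
def yawof(o):
    return Ro.from_rotvec(o["tcp_rot"]).as_matrix()[:,0]
print("tool x",yawof(robot.observe()))
for y in np.radians(np.arange(0,181,30)):
    for p in((495,150,39),(480,-160,170)):
        for s in(0,np.pi):
            q=kin.ik(np.array(p,float),rot(y-s)); print(int(np.degrees(y-s)),p[1],None if q is None else np.round(q,2).tolist())
E
```

```text
marks top [ 512.4 -146.9   95. ] [ 449.8 -169.8   95. ] mid [ 481.1 -158.4   95. ] len 66.6 ang 20.09598951190023
marks side [ 451.3 -172.    95. ] [ 515.1 -149.3   95. ] mid [ 483.2 -160.6   95. ] len 67.7 ang 19.618683187620714
wing top [507.5 152.1  71. ] [478.5 148.   71. ] mid [493. 150.  71.] len 29.3 ang 7.9995578024347935
wing side [481.8 146.2  71. ] [510.7 148.1  71. ] mid [496.3 147.2  71. ] len 29.0 ang 3.833610275271814
top 361 bbox 248 271 243 266
flange ctr [492.5 148.7  34. ] [ 0.2 54.8  0. ]
side 196 bbox 282 297 215 230
tool x [ 9.55125699e-01  2.96200771e-01 -5.02346789e-05]
0 150 [0.05, 0.57, -0.5, 2.02, 0.44, 0.66, -2.32]
-180 150 [0.28, 0.68, -0.82, 2.0, 0.72, 0.77, 0.6]
0 -160 [0.5, 0.3, -0.29, 1.98, 0.11, 0.88, -1.42]
-180 -160 [0.88, 0.39, -0.75, 1.96, 0.34, 0.92, 1.53]
29 150 [0.14, 0.61, -0.63, 2.01, 0.55, 0.7, -1.88]
-150 150 [0.47, 0.87, -1.11, 1.99, 0.99, 0.96, 0.92]
29 -160 [0.57, 0.31, -0.37, 1.97, 0.15, 0.88, -0.93]
-150 -160 [1.22, 0.7, -1.31, 1.94, 0.76, 1.13, 1.69]
59 150 [0.26, 0.67, -0.79, 2.0, 0.7, 0.76, -1.48]
-120 150 [0.56, 1.08, -1.34, 1.99,
[... 251 characters left out ...]
4, 1.96, 0.22, 0.89, 0.05]
-90 -160 [0.25, 0.28, 0.01, 1.99, -0.0, 0.87, -2.88]
119 150 [0.26, 0.67, -0.79, 2.0, 0.69, 0.76, -0.43]
-60 150 [-1.04, 0.68, 0.88, 2.08, -0.79, 0.75, -2.26]
119 -160 [0.78, 0.36, -0.63, 1.96, 0.27, 0.9, 0.54]
-60 -160 [0.33, 0.29, -0.09, 1.99, 0.03, 0.87, -2.39]
150 150 [0.27, 0.67, -0.8, 2.0, 0.7, 0.76, 0.09]
-29 150 [-0.0, 0.56, -0.44, 2.02, 0.39, 0.64, -2.79]
150 -160 [0.8, 0.37, -0.65, 1.96, 0.28, 0.91, 1.05]
-29 -160 [0.4, 0.29, -0.17, 1.98, 0.06, 0.87, -1.9]
180 150 [0.28, 0.68, -0.82, 2.0, 0.72, 0.77, 0.6]
0 150 [0.05, 0.57, -0.5, 2.02, 0.44, 0.66, -2.32]
180 -160 [0.88, 0.39, -0.75, 1.96, 0.34, 0.92, 1.53]
0 -160 [0.5, 0.3, -0.29, 1.98, 0.11, 0.88, -1.42]
```

```bash
python3 - <<'E'
from h import *
def ray(c,u,v):
    a=proj(c,u,v,0);b=proj(c,u,v,1000);d=b-a;return a,d/np.linalg.norm(d)
def tri(n,p,q):
    a,d=ray("top",*p);b,e=ray("side",*q)
    s=np.linalg.lstsq(np.c_[d,-e],b-a,rcond=None)[0]
    print(n,(a+s[0]*d).round(),(b+s[1]*e).round())
tri("lens",(195,150),(338,150));tri("head joint",(290,52),(395,130));tri("end",(545,35),(470,190))
tri("station top far",(552,228),(352,362));tri("station disp",(535,275),(345,370));tri("stn right",(620,265),(393,365))
o=robot.observe();q=np.array(o["joints"]);
up=kin.ik(np.array([192.5,-620.8,350]),o["tcp_rot"]);print(np.round(up,3))
E
```

```text
lens [690. 269. 192.] [705. 267. 197.]
head joint [799.  61. 367.] [794.  61. 364.]
end [ 777. -347.  439.] [ 772. -346.  436.]
station top far [ 529. -486.  148.] [ 447. -479.  126.]
station disp [ 436. -470.   89.] [ 435. -469.   89.]
stn right [ 441. -572.  214.] [ 490. -582.  228.]
[ 1.223  0.373 -0.006  1.434  0.002  1.334 -0.053]
```

```bash
python3 - <<'E'
from h import *
o=robot.observe();up=np.array(kin.ik(np.array([192.5,-620.8,350]),o["tcp_rot"]))
robot.goto_joints(up)
q=up.copy();q[0]=-0.293;q[6]=-1.76
robot.goto_joints(q);print(robot.observe()["t"])
P=np.array([494.5,150,41.]);r=rot(np.radians(6))
robot.movep(P+[0,0,60],r);grip(0.6,20)
robot.servo_line(P,80)
o=robot.observe();f0=o["contact_force"];print(o["t"],o["tcp_pos"],f0,o["joints"].round(2))
grip(0.0,25);o=robot.observe();print(o["t"],o["grip_width"]*92,o["grip_force"],o["contact_force"]-f0,o["wrist_torque"])
robot.servo_line(P+[0,0,90],80)
o=robot.observe();print(o["t"],o["grip_width"]*92,o["tcp_pos"],o["contact_force"],o["wrist_torque"])
for c in("top","side"): cv2.imwrite(f"pics/{c}1.png",viewer.read_camera(c)[:,:,::-1])
t=cv2.imread("pics/top1.png");s=cv2.imread("pics/side1.png")
f=lambda im,x,y:cv2.resize(im[y:y+75,x:x+100],(400,300),interpolation=cv2.INTER_CUBIC)
cv2.imwrite("pics/c2.png",np.hstack([f(t,205,210),f(s,245,145)]))
E
```

```text
4.725
7.4167 [494.84051311 150.10343355  41.26475978] [-0.48408722 -0.46085317  0.57991035] [-0.33  0.5  -0.04  2.04  0.03  0.6  -1.85]
8.0917 16.144515918339994 24.99526083469391 [ 1.1375474  -0.07829426  0.38449273] [0.01899026 0.05677298 0.01834447]
9.3667 15.82109478395235 [494.08264759 149.89309476 130.43963807] [ 0.03350898 -0.22768366 -1.16808888] [ 0.01266442  0.01309878 -0.02624303]
```

View pics/c2.png

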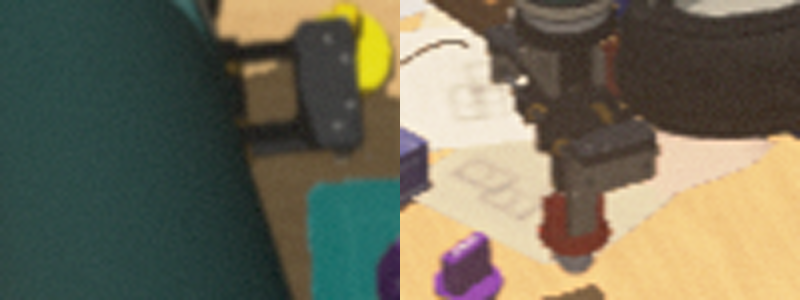

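```bash
python3 - <<'E'
from h import *
M=np.array([482,-159.3,0]);r=rot(np.radians(20))
robot.servo_line([494,150,165],150)
q=np.array(robot.observe()["joints"])
robot.movep(M+[0,0,165],r);robot.servo_line(M+[0,0,156],40)
robot.hold(.3)
o=robot.observe();print(o["t"],o["tcp_pos"],o["joints"].round(2),o["contact_force"],o["wrist_torque"],Ro.from_rotvec(o["tcp_rot"]).as_matrix()[:,0])
for c in("top","side"):
    cv2.imwrite(f"pics/{c}2.png",viewer.read_camera(c)[:,:,::-1])
    I=viewer.camera_info(c);R=np.array(I["R"]);t=np.array(I["t"])
    for n in("plug_grip","plug_seat","plug","mouth","plug_lugs"):
        for d in viewer.pinpoint(n,c):
            w=R.T@(np.array(d["at"])-t)
            if np.hypot(*(w-M)[:2])<40: print(c,n,round(d["confidence"],2),w.round(1))
s=cv2.imread("pics/side2.png")
x,y=277,205;cv2.imwrite("pics/c3.png",cv2.resize(s[y:y+90,x:x+90],(600,600),interpolation=cv2.INTER_CUBIC))
E
```

```text
11.7 [ 482.10765588 -159.34401262  156.1491786 ] [ 0.2   0.3   0.07  2.   -0.03  0.83 -0.94] [-0.38562034 -0.26219218 -1.11516212] [ 0.03397761 -0.00731321 -0.01626739] [9.39699118e-01 3.42002178e-01 2.80275671e-04]
top plug_grip 0.43 [ 481.4 -162.3  170.3]
top plug_seat 0.4 [ 483.  -157.8  144. ]
top plug 0.67 [ 478.1 -159.5   96.2]
top plug 0.64 [ 485.  -156.2  115.9]
top mouth 0.86 [ 475.5 -159.2   94.4]
top plug_lugs 0.6 [ 482.8 -153.5   91.7]
top plug_lugs 0.41 [ 478.5 -161.7  127.6]
top plug_lugs 0.23 [ 482.  -162.8  171.9]
side plug_grip 0.76 [ 480.1 -159.   171.5]
side plug_seat 0.56 [ 481.2 -160.7  144.3]
side plug 0.82 [ 483.9 -163.6  115. ]
side plug 0.16 [ 485.3 -159.1   76.5]
side mouth 0.62 [ 482.3 -160.9   95.2]
side plug_lugs 0.76 [ 479.4 -163.1  126.3]
```

View pics/c3.png

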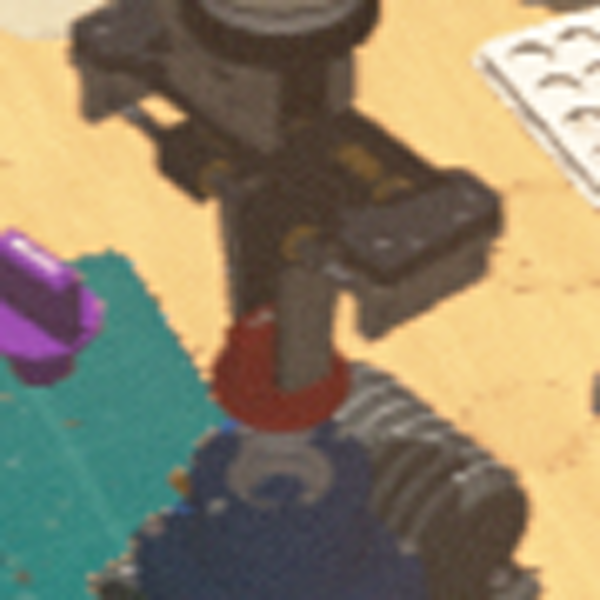

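```bash
cat >> h.py <<'E'
def st(): 
    o=robot.observe();return o["t"],np.array(o["tcp_pos"]),np.array(o["contact_force"]),np.array(o["wrist_torque"]),o
E
python3 - <<'E'
from h import *
I=viewer.camera_info("side");K,R,T=[np.array(I[k]) for k in("camera_matrix","R","t")]
def px(p): q=K@(R@np.array(p)+T);return q[:2]/q[2]
print("flange col exp",px((482.1,-159.3,148))[0],"seen 319.15; mouth",px((482,-159.3,95)),"seen ~319.1")
t,p,f0,m0,o=st();M=p.copy()
z=p[2];robot.servo_line([M[0],M[1],137],40)
z=137
while z>117:
    z-=1.0;robot.servo_line([M[0],M[1],z],20)
    t,p,f,m,o=st();print(round(t,2),z,p.round(1),(f-f0).round(1),(m-m0).round(2))
    if (f-f0)[2]>5 or np.hypot(*(f-f0)[:2])>6: break
E
```

```text
flange col exp 318.5304354891664 seen 319.15; mouth [318.508222   274.97076021] seen ~319.1
13.18 136.0 [ 482.1 -159.3  136.1] [ 0.1 -0.9 -0.1] [0.03 0.02 0.09]
13.43 135.0 [ 482.  -159.3  135. ] [ 0.2  0.1 -0.9] [0.05 0.02 0.09]
13.68 134.0 [ 481.9 -159.3  133.9] [ 0.  -1.1 -1.2] [ 0.02 -0.03  0.06]
13.93 133.0 [ 481.9 -159.3  132.9] [-2.3 -0.4 -0.8] [ 0.05 -0.06  0.1 ]
14.18 132.0 [ 481.9 -159.3  131.9] [ 0.2 -2.4 -0.7] [0.05 0.02 0.06]
14.43 131.0 [ 481.9 -159.3  130.9] [-0.6 -0.6 -0.6] [ 0.03  0.05 -0.01]
14.68 130.0 [ 481.9 -159.3  130. ] [-1.3 -1.  -0.6] [ 0.03 -0.02  0.04]
14.93 129.0 [ 481.9 -159.3  128.9] [-0.5 -0.3 -0.1] [0.01 0.02 0.08]
15.18 128.0 [ 481.9 -159.3  127.9] [-0.5 -0.8 -0.4] [0.03 0.06 0.11]
15.43 127.0 [ 482.  -159.3  127. ] [-1.3 -0.3 -0.6] [0.03 0.06 0.06]
15.68 126.0 [ 482.  -159.3  126. ] [-0.6  0.  -0.7] [0.03 0.01 0.03]
15.93 125.0 [ 482.  -159.3  124.9] [-1.8  0.8 -0.4] [ 0.1  -0.02 -0.01]
16.18 124.0 [ 482.  -159.2  123.9] [-0.7 -0.1 -0.1] [ 0.07 -0.08  0.01]
16.43 123.0 [ 481.9 -159.2  122.9] [ 0.1 -1.  -1.8] [0.08 0.01 0.03]
16.68 122.0 [ 482.  -159.3  121.9] [-0.5 -0.6 -0.8] [ 0.07 -0.09  0.08]
16.93 121.0 [ 481.9 -159.3  120.9] [ 0.  -0.8 -0.8] [ 0.09 -0.04  0.1 ]
17.18 120.0 [ 482.  -159.4  120. ] [-0.9 -0.8 -0.3] [ 0.06 -0.09  0.03]
17.43 119.0 [ 482.1 -159.3  119.7] [-1.9  0.3  6.8] [ 0.2   0.46 -0.04]
```

```bash
cat >> h.py <<'E'
f0=np.array([-.39,-.26,-1.12]);m0=np.array([.03,0,-.02])
E
python3 - <<'E'
from h import *
t,p,f,m,o=st();print(t,p.round(1),f-f0)
X,Y=482.05,-159.3;yaw=np.radians(20);z=119.3;y0=yaw
robot.servo_line([X,Y,z],20)
for i in range(45):
    t,p,f,m,o=st();f=f-f0;m=m-m0
    print(round(t,2),"yaw",round(yaw-y0,2),"z",round(z,1),p.round(1),f.round(1),m.round(2))
    if abs(m[2])>.5 or f[2]>20 or np.hypot(*f[:2])>15: print("stop");break
    if p[2]<113 and f[2]>3: print("in slot");break
    if p[2]<108.5: print("low");break
    if f[2]<1.5 : z=p[2]-1.2 if i else z-.4
    else: z-=np.clip((4-f[2])/12,-.8,.4)
    if p[2]>117 and f[2]>=1.5 and yaw-y0<2: yaw+=.08
    robot.servo_line([X,Y,z],20,rot(yaw))
E
```

```text
17.425 [ 482.1 -159.3  119.7] [-0.79911854  1.32910485  7.39980077]
17.68 yaw 0.0 z 119.3 [ 482.2 -159.3  119.7] [-1.3  0.6  6.8] [ 0.12  0.47 -0.  ]
17.93 yaw 0.08 z 119.5 [ 482.3 -159.4  119.8] [-0.3  0.3  4.8] [0.1  0.3  0.07]
18.18 yaw 0.16 z 119.6 [ 482.3 -159.3  119.8] [-0.6  0.5  6. ] [0.11 0.3  0.03]
18.43 yaw 0.24 z 119.8 [ 482.2 -159.1  119.9] [-0.5  2.8  6.6] [ 0.24  0.38 -0.09]
18.68 yaw 0.32 z 120.0 [ 482.3 -159.2  120. ] [-0.1  2.   4.7] [0.28 0.1  0.04]
18.93 yaw 0.4 z 120.0 [ 482.2 -159.2  120.1] [1.3 2.6 5.2] [0.33 0.13 0.02]
19.18 yaw 0.48 z 120.1 [ 482.1 -159.   120.2] [-0.6  1.7  5.9] [0.52 0.22 0.03]
19.43 yaw 0.56 z 120.3 [ 482.2 -159.2  120.3] [-0.7  2.2  5.3] [0.53 0.12 0.01]
19.68 yaw 0.64 z 120.4 [ 482.1 -159.2  120.4] [0.3 3.1 4.1] [0.58 0.06 0.04]
19.93 yaw 0.72 z 120.4 [ 482.1 -159.3  120.5] [0.7 2.2 5.3] [0.51 0.1  0.06]
20.18 yaw 0.8 z 120.5 [ 482.1 -159.4  120.5] [-0.1  3.6  3.9] [ 0.44 -0.03  0.07]
20.43 yaw 0.88 z 120.5 [ 482.  -159.2  120.2] [1.2 2.5 1.4] [ 0.54 -0.1   0.04]
20.68 yaw 0.88 z 119.0 [ 482.3 -159.2  119.4] [-0.6  3.   7.1] [0.69 0.23 0.06]
20.93 yaw 0.96 z 119.3 [ 482.1 -159.1  119.1] [0.2 3.8 1.4] [ 0.67 -0.13  0.04]
21.18 yaw 0.96 z 117.9 [ 482.3 -159.1  117.9] [0.4 4.1 2.6] [ 0.71 -0.15  0.08]
21.43 yaw 1.04 z 117.8 [ 481.8 -159.1  117.5] [0.5 3.8 0.8] [ 0.89 -0.12  0.01]
21.68 yaw 1.04 z 116.3 [ 482.1 -159.1  116.1] [ 1.7  3.4 -0.4] [ 0.91 -0.37  0.01]
21.93 yaw 1.04 z 114.9 [ 482.3 -159.2  114.8] [ 1.7  4.6 -0.2] [ 1.03 -0.48  0.01]
22.18 yaw 1.04 z 113.6 [ 482.3 -159.2  113.6] [2.4 4.4 0.9] [ 1.02 -0.49  0.02]
22.43 yaw 1.04 z 112.4 [ 482.2 -159.2  112.4] [2.3 4.4 1.2] [ 1.12 -0.5   0.03]
22.68 yaw 1.04 z 111.2 [ 482.2 -159.2  111.2] [1.8 4.9 1.3] [ 1.15 -0.49  0.05]
22.93 yaw 1.04 z 110.0 [ 482.2 -159.2  110. ] [2.2 5.1 1.2] [ 1.21 -0.44  0.05]
23.18 yaw 1.04 z 108.8 [ 482.3 -159.2  109.7] [-1.2  5.3  8.8] [ 1.32  0.14 -0.02]
in slot
```

```bash
python3 - <<'E'
from h import *
X,Y=482.1,-158.9;z=109.4;y0=np.radians(20);yaw=y0+1.04
robot.servo_line([X,Y,z],20);grip(0.0,45)
for i in range(32):
    t,p,f,m,o=st();f=f-f0;m=m-m0
    print(round(t,2),"yaw",round(yaw-y0,2),"z",round(z,1),p.round(1),f.round(1),m.round(2))
    if abs(m[2])>.3 or abs(f[2])>25 or np.hypot(*f[:2])>18: print("stop");break
    z-=np.clip((4-f[2])/12,-.6,.6)
    yaw-=.08
    robot.servo_line([X,Y,z],20,rot(yaw))
print(Ro.from_rotvec(o["tcp_rot"]).as_matrix()[:,0],o["grip_width"]*92)
E
```

```text
23.64 yaw 1.04 z 109.4 [ 482.2 -159.2  109.8] [0.7 4.1 8.2] [ 1.   -0.05 -0.02]
23.89 yaw 0.96 z 109.8 [ 482.7 -159.2  110. ] [2.7 2.9 3. ] [ 0.77 -0.72  0.07]
24.14 yaw 0.88 z 109.7 [ 482.6 -159.3  109.9] [3.6 2.7 3.7] [ 0.53 -0.89  0.06]
24.39 yaw 0.8 z 109.6 [ 482.4 -159.3  109.8] [2.2 1.7 5. ] [ 0.37 -0.76  0.03]
24.64 yaw 0.72 z 109.7 [ 482.  -159.2  109.7] [2.6 1.5 4.2] [ 0.24 -0.61  0.  ]
24.89 yaw 0.64 z 109.7 [ 481.9 -159.   109.5] [3.1 1.5 2. ] [ 0.17 -0.72  0.07]
25.14 yaw 0.56 z 109.6 [ 481.7 -158.8  109.3] [3.1 1.8 0.6] [ 0.31 -0.69  0.08]
25.39 yaw 0.48 z 109.3 [ 481.7 -158.8  109. ] [2.1 1.8 1. ] [ 0.29 -0.61  0.02]
25.64 yaw 0.4 z 109.0 [ 481.6 -158.8  108.8] [2.  2.7 0.5] [ 0.31 -0.52  0.03]
25.89 yaw 0.32 z 108.7 [ 481.6 -158.8  108.5] [ 2.8  1.5 -1. ] [ 0.24 -0.33 -0.02]
26.14 yaw 0.24 z 108.3 [ 481.6 -158.9  108.2] [0.3 1.9 0.9] [ 0.16 -0.13 -0.02]
26.39 yaw 0.16 z 108.1 [ 481.7 -159.   107.9] [ 0.6  1.2 -0.1] [ 0.03 -0.1   0.01]
26.64 yaw 0.08 z 107.7 [ 481.8 -158.9  107.6] [0.6 0.4 0.8] [-0.07 -0.13  0.  ]
26.89 yaw 0.0 z 107.4 [ 481.8 -158.9  107.4] [0.9 0.  0.3] [-0.06  0.03 -0.01]
27.14 yaw -0.08 z 107.1 [ 482.  -158.9  107.1] [ 0.  -0.2  0.2] [ 0.02 -0.01  0.01]
27.39 yaw -0.16 z 106.8 [ 482.  -158.9  106.8] [ 0.7 -0.5 -0.2] [-0.02  0.01  0.02]
27.64 yaw -0.24 z 106.5 [ 482.1 -158.8  106.5] [-0.1  0.8 -0. ] [0.   0.03 0.  ]
27.89 yaw -0.32 z 106.1 [ 482.1 -158.5  106.1] [ 0.1  2.6 -0.3] [ 0.36 -0.01  0.1 ]
28.14 yaw -0.4 z 105.8 [ 482.3 -158.   106.1] [-1.3  4.4  5.9] [0.98 0.23 0.36]
stop
[ 9.98960536e-01 -4.55832959e-02 -9.92216047e-05] 15.741919059892995
```

```bash
python3 - <<'E'
from h import *
robot.hold(.3);t,p,f,m,o=st();print(t,p.round(1),(f-f0).round(1),(m-m0).round(2))
grip(0.4,20);robot.hold(.2);t,p,f,m,o=st();print(t,p.round(1),(f-f0).round(1),o["grip_width"])
robot.servo_line([p[0],p[1],190],60)
robot.servo_line([p[0]-80,p[1]-150,300],150);robot.hold(.3)
t,p,f,m,o=st();print(t,p.round(1),f.round(1))
for c in("top","side"):
    cv2.imwrite(f"pics/{c}4.png",viewer.read_camera(c)[:,:,::-1])
    I=viewer.camera_info(c);R=np.array(I["R"]);T=np.array(I["t"])
    for n in("plug_grip","plug_seat","plug"):
        for d in viewer.pinpoint(n,c):
            w=R.T@(np.array(d["at"])-T)
            if np.hypot(w[0]-482,w[1]+159)<40: print(c,n,round(d["confidence"],2),w.round(1))
s=cv2.imread("pics/side4.png");T=cv2.imread("pics/top4.png")
f=lambda im,x,y:cv2.resize(im[y:y+90,x:x+60],(400,600),interpolation=cv2.INTER_CUBIC)
cv2.imwrite("pics/c4.png",np.hstack([f(T,364,210),f(s,287,225)]))
E
```

```text
28.4417 [ 482.3 -158.   106.1] [-1.5  5.4  6.2] [1.11 0.29 0.45]
29.1333 [ 482.1 -159.   105.8] [-0.1  0.2  1.2] 0.40177443215212844
32.4833 [ 402.2 -308.7  299.8] [0.3 0.4 0.3]
top plug_grip 0.76 [ 479.  -159.1  121.4]
top plug_seat 0.6 [ 482.  -157.2   92.3]
top plug 0.79 [ 484.4 -154.9   71.3]
side plug_grip 0.71 [ 482.5 -156.1  124.1]
side plug_grip 0.21 [ 483.5 -155.    -2.9]
side plug_seat 0.6 [ 480.  -158.9   92.1]
side plug 0.59 [ 483.6 -159.3   64.1]
```

View pics/c4.png

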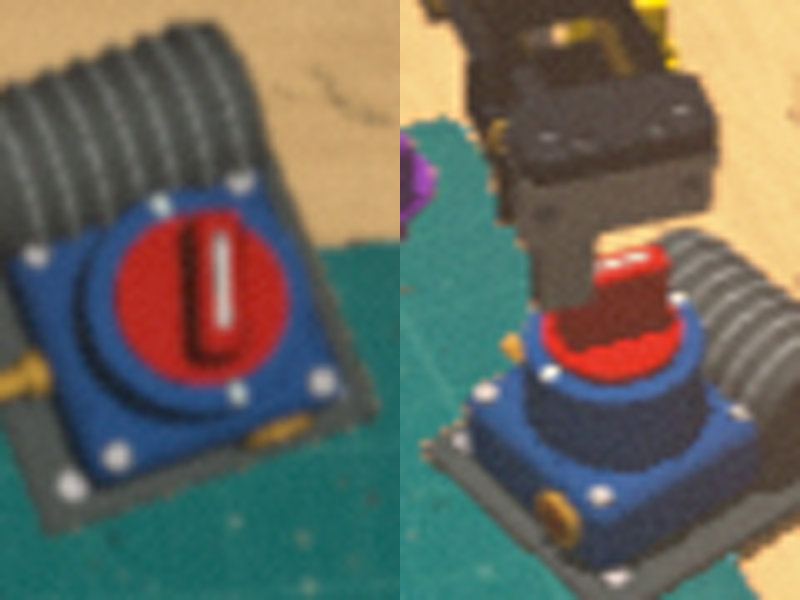

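The top crop shows the red flange centred and level on the boss. The side crop shows it flat on the rim with the gripper clear of it. It stopped firmly at 0.45 N m after 1.44 rad.

```bash
python3 -c "
from cell import robot
print(robot.job_done())"
```

```text
the job is handed in; nothing more can be done
None
```

The red plug dropped into the thread start about 1.0 rad back from the marks and was then screwed clockwise 1.44 rad to a firm stop at 0.45 N m; the flange is on the rim, the plug is released, and the job was handed in at about 33 s.

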